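Pick the solid heel by weight and offer it up to the shoe

ROBOT

A 6-joint arm with a two-finger parallel gripper is mounted at the origin on the work surface. World frame = base frame: x ahead of the robot, y to its left, z up, the work surface at z = 0. Lengths are in m, angles in degrees, forces in N, time in s.
With the tool pointing down it reaches from about 0.4 to 0.825 m from the base axis. Payload 7 kg.
Tool frame: the origin (TCP) lies midway between the tips of the shut fingers; the grasp point (between the pads) lies 19 mm behind it; z points along the fingers, y is the line along which they close (so a half turn about z gives the same grasp; the last joint's range is limited). The gripper opens to 88 mm and grips with 3 to 60 N. Pads are 19 mm wide; open, the fingers measure 130 mm over their backs; the gripper's body (78 mm by 193 mm) begins 47 mm behind the grasp point.
Start: joints at [86.35, 20.546, 0.682, 0, -70.136, -16.507], TCP at [0.233, 0.634, 0.227] pointing down, gripper open.
Joint ranges: [-176.03, 176.03], [-82.01, 121.73], [-58.28, 71.71], [-173.87, 95.51], [-174.79, -0.11], [-173.66, 173.66]. Speed limits (degrees/s): [136.94, 136.94, 172.46, 180, 180, 180].

INTERFACE

Orientations are given as [roll, pitch, yaw] about the fixed x, y, z axes, in that order (R = Rz(yaw) Ry(pitch) Rx(roll)).
In Python, from plant import r, eyes, workorder gives the robot as it stands.
- The arm moves only by the tool step_arm, never from a script. Its argument "plan" is a list of rows, each a list of 5 numbers: the shift along the tool's x, y, z each as a share of 25 cm, from -1 to 1, then the turn about the tool's z as a share of 60 degrees, from -1 to 1, then the finger opening in mm, from 0 to 87.6. In form: [[x, y, z, turn, jaw], ...]. A call has 1 to 12 rows; each row is the pose to reach, as a shift and turn from the pose commanded when the call began, along the tool's axes at that moment; what a row does not reach only later rows make up. A row lasts 1/12 s, in which the tool goes at most 41.7 mm and 7.16 degrees, less where a joint would pass 70% of its speed; a pose out of reach is approached as far as the arm can. A call with a number of a shift or a turn outside -1 to 1 is refused whole. A call with a gripper value outside its range is refused whole. The fingers move at their own pace and stop on an object; "newtons" is the grip in N (left out, the last holds). Time passes only in rows, so rows that repeat a pose let the fingers close. It gives the time, the measured TCP pose, the force, the opening and the grip force at its end, in the units of the state.
- r.get_state(): the state, without advancing time (a new reading comes with each control period).
- eyes.capture(name): name is "scene" or "side" or "wrist"; returns the picture (384x512x3 uint8, red, green, blue); there is no depth.
- eyes.camera_model(name): a dict with "fov_y" (degrees; the focal length in pixels is half the picture's height over the tangent of half this angle, whatever the lens; pixels are square), "cx", "cy" (the principal point, pixels), "world_to_cam" (4x4, takes a point from world to camera coordinates); the wrist camera has in their place "hand_eye" (4x4, takes a point from camera to tool coordinates, whose origin is the TCP and whose axes are the flange's). Camera axes: x right, y up, looking along -z (the intrinsics and any distortion apply to the point x, -y, -z); pixel columns grow to the right and rows downward; lengths in m; the calibration is good to about 2 mm. A picture is of the moment at which its call begins: read the wrist's pose just before it. camera_model takes no time and is no camera call.
- workorder.close_job(): hands the job in; it is judged then, once.
The state is a dict: "time_s": time; "joints": joint angles; "qd": joint speeds; "joint_torque": joint torques, N m; "tcp_pos": TCP position; "eef_rot": TCP orientation; "contact_force": force on the tool from outside, world axes, zero at the start; "moment": the same for the moment, N m; "gripper_width": finger opening in m; "gripper_force": force on a finger pad.
Only numpy, scipy, OpenCV 4.12 (cv2) and the standard library are available. Lean on these libraries where they do the work, as an engineer would, in place of code of your own. Each camera call takes 0.05 s, during which the arm holds its last target. There are 200 camera calls.

TASK

Two heel blocks look alike, but one is hollow: lift the one on the red pad about 8 cm straight up, pause to feel its weight and set it back upright in the middle of its pad, then lift the one on the blue pad the same way to compare. Leave the lighter heel standing on its own pad and offer up the heavier one to the upturned shoe: finish while holding it still and upright about 2 cm above the bare heel seat, in line with the shoe, flat front towards the toe, the middle of its flat flanks over the largest nail head of the seat (the one nearest the toe), not touching the shoe. Do not drop or tip over a heel, do not strike the shoe, and leave the tin, jar, thread cone and hammer where they are.

Things in the scene. Friction and masses are not known exactly. Their poses are not given: they have to be found in the camera images.
- heel_1_mid (a point): centre of a brown stacked-leather heel block with black rubber top, D-shaped from above: 50 mm high (z up), 50 wide (y), 59 long. Flat front 17 mm to +x; flat parallel flanks 50 mm apart run 17 mm either way in x, to be gripped; round back reaches 42 mm to -x. Point: 25 mm above the underside, amid the flat flanks. Stands on a pad at the start
- heel_2_mid (a point): centre of a brown stacked-leather heel block with black rubber top, D-shaped from above: 50 mm high (z up), 50 wide (y), 59 long. Flat front 17 mm to +x; flat parallel flanks 50 mm apart run 17 mm either way in x, to be gripped; round back reaches 42 mm to -x. Point: 25 mm above the underside, amid the flat flanks. Stands on a pad at the start
- pad_red: the red round pad, 100 mm across, 4 mm thick, fixed to the bench, origin at the centre of its underside (bench height), z up; one heel stands near its middle
- pad_blue: the blue round pad, 100 mm across, 4 mm thick, fixed to the bench, origin at the centre of its underside (bench height), z up; the other heel stands near its middle
- shoe_seat (a point): point on the level, tan heel seat of an oxblood shoe fixed sole up on a jack, 130 mm above the bench; marked by the larger dark nail head, 10 mm across, nearest the toe (two small ones lie 18 mm behind). x points level along the shoe to the toe, z up. The middle of the heel's flat flanks belongs straight above this point, the heel's x along this x
- shoe_ball (a point): middle of the rear edge of the tan forepart sole, 100 mm along the shoe from the seat point towards the toe and 38 mm higher; the toe's tip is 123 mm farther on
- shoe: the upturned shoe and its jack, fixed; origin on the bench straight under the seat point, x to the toe, z up. The seat is 62 mm wide and reaches 43 mm to -x and 35 mm to +x of that point; there the sole climbs to a level forepart 38 mm higher, which begins 98 mm to +x and is 94 mm wide
- heel_1: the heel block whose centre is heel_1_mid; origin at its underside, 25 mm below that point and 6 mm behind it (-x). The two heels look the same; one is hollow, the other has a metal core: both weigh under 0.6 kg and differ by at least 0.15 kg; which is which is felt only by lifting
- heel_2: the heel block whose centre is heel_2_mid; origin at its underside, 25 mm below that point and 6 mm behind it (-x). The two heels look the same; one is hollow, the other has a metal core: both weigh under 0.6 kg and differ by at least 0.15 kg; which is which is felt only by lifting
- glue_tin: bystander: standing tin, 64 mm across, 85 mm high, orange band; origin at the centre of its underside
- tack_jar: bystander: standing jar with black cap, 60 mm across, 75 mm high; origin at the centre of its underside
- thread_cone: bystander: standing blue cone, 60 mm across the foot, 105 mm high; origin at the centre of its underside
- hammer: bystander: hammer lying along its x, 240 mm long, under 50 mm high; origin on the bench beneath its middle

How it is judged (in metres and radians):
On the way, in this order (a step that is already met when the one before it is completed fails the run):
1. the heel on the red pad is held lifted at least 30 mm clear above its pad, while the other stands on the blue pad (((z of heel_1_mid in the frame of pad_red above 0.059 m and horizontal distance between heel_1_mid and pad_red below 0.06 m and contact force between the fingers and heel_1 above 0.5 N and angle between heel_1_mid's own z axis and vertical below 0.35 rad and z of heel_2_mid in the frame of pad_blue below 0.034 m and horizontal distance between heel_2_mid and pad_blue below 0.035 m and angle between heel_2_mid's own z axis and vertical below 0.1 rad) or (z of heel_2_mid in the frame of pad_red above 0.059 m and horizontal distance between heel_2_mid and pad_red below 0.06 m and contact force between the fingers and heel_2 above 0.5 N and angle between heel_2_mid's own z axis and vertical below 0.35 rad and z of heel_1_mid in the frame of pad_blue below 0.034 m and horizontal distance between heel_1_mid and pad_blue below 0.035 m and angle between heel_1_mid's own z axis and vertical below 0.1 rad))), for 0.2 s.
2. the first heel stands on the red pad again, and the heel of the blue pad is held lifted at least 30 mm clear above its pad (((z of heel_1_mid in the frame of pad_blue above 0.059 m and horizontal distance between heel_1_mid and pad_blue below 0.06 m and contact force between the fingers and heel_1 above 0.5 N and angle between heel_1_mid's own z axis and vertical below 0.35 rad and z of heel_2_mid in the frame of pad_red below 0.034 m and horizontal distance between heel_2_mid and pad_red below 0.035 m and angle between heel_2_mid's own z axis and vertical below 0.1 rad) or (z of heel_2_mid in the frame of pad_blue above 0.059 m and horizontal distance between heel_2_mid and pad_blue below 0.06 m and contact force between the fingers and heel_2 above 0.5 N and angle between heel_2_mid's own z axis and vertical below 0.35 rad and z of heel_1_mid in the frame of pad_red below 0.034 m and horizontal distance between heel_1_mid and pad_red below 0.035 m and angle between heel_1_mid's own z axis and vertical below 0.1 rad))), for 0.2 s.
At the end, for the whole second after the job is handed in: heavier heel held still, grip middle within 15 mm level of the seat point, underside 6 to 45 mm above it, upright to 0.17 rad, x within 0.26 rad of the shoe's, flat front to the toe, shoe untouched; lighter heel (under 2.8 N) upright, still, released, within 35 mm of a pad's middle (((horizontal distance between heel_1_mid and shoe_seat below 0.015 m and z of heel_1_mid in the frame of shoe_seat between 0.031 and 0.07 m and angle between heel_1_mid's own z axis and vertical below 0.17 rad and angle between the x axis of heel_1_mid and the x axis of shoe_seat, either way round below 0.26 rad and x of shoe_ball in the frame of heel_1_mid above 0.05 m and contact force between the fingers and heel_1 above 0.5 N and contact force between heel_1 and shoe below 0.1 N and linear speed of each of heel_1, heel_2 below 0.02 m/s and ((z of heel_2_mid in the frame of pad_red below 0.034 m and horizontal distance between heel_2_mid and pad_red below 0.035 m and angle between heel_2_mid's own z axis and vertical below 0.1 rad and contact force between heel_2 and pad_red between 0.5 and 2.8 N) or (z of heel_2_mid in the frame of pad_blue below 0.034 m and horizontal distance between heel_2_mid and pad_blue below 0.035 m and angle between heel_2_mid's own z axis and vertical below 0.1 rad and contact force between heel_2 and pad_blue between 0.5 and 2.8 N)) and contact force between the fingers and heel_2 below 0.1 N) or (horizontal distance between heel_2_mid and shoe_seat below 0.015 m and z of heel_2_mid in the frame of shoe_seat between 0.031 and 0.07 m and angle between heel_2_mid's own z axis and vertical below 0.17 rad and angle between the x axis of heel_2_mid and the x axis of shoe_seat, either way round below 0.26 rad and x of shoe_ball in the frame of heel_2_mid above 0.05 m and contact force between the fingers and heel_2 above 0.5 N and contact force between heel_2 and shoe below 0.1 N and linear speed of each of heel_2, heel_1 below 0.02 m/s and ((z of heel_1_mid in the frame of pad_red below 0.034 m and horizontal distance between heel_1_mid and pad_red below 0.035 m and angle between heel_1_mid's own z axis and vertical below 0.1 rad and contact force between heel_1 and pad_red between 0.5 and 2.8 N) or (z of heel_1_mid in the frame of pad_blue below 0.034 m and horizontal distance between heel_1_mid and pad_blue below 0.035 m and angle between heel_1_mid's own z axis and vertical below 0.1 rad and contact force between heel_1 and pad_blue between 0.5 and 2.8 N)) and contact force between the fingers and heel_1 below 0.1 N))); the arm keeps its last pose, push and grip.
It fails at once if the tin, jar, cone or hammer is pushed away or knocked over (distance of any of glue_tin, tack_jar, thread_cone, hammer from where it was at the start of the episode above 0.02 m or angle between any of glue_tin, tack_jar, thread_cone's own z axis and vertical above 0.3 rad).
It fails at once if a heel is tipped over (angle between any of heel_1_mid, heel_2_mid's own z axis and vertical above 0.6 rad).
It fails at once if a heel is dropped or thrown ((linear speed of heel_1 above 0.6 m/s and contact force between the fingers and heel_1 below 0.05 N) or (linear speed of heel_2 above 0.6 m/s and contact force between the fingers and heel_2 below 0.05 N)).
It fails at once if the shoe is struck hard (contact force between shoe and anything else above 25 N).
It also fails if it takes over 67 s, if anything falls off the work surface, if the arm or the gripper's body presses on something with over 40 N, if the wrist force passes 120 N, or if a joint passes its speed limit or range.

## Working session

There is one attempt and no reset: what is moved stays moved. The work goes in short steps, Python scripts to look and compute and a tool call to move; the robot and the scene stay as the last step left them, time stands still between calls to the robot, and variables do not carry over. Pictures are saved under pics/ and viewed, at most 10 in all, crops included, and the job is handed in when it is done.

Besides the shell and the picture viewer there is one more tool, called after "Request:" by a JSON object that holds its "op" and its "data", one argument or row to a line. step_arm: Moves the arm, as the interface text tells. Its arguments: {"type":"object","properties":{"plan":{"type":"array"},"newtons":{"type":"number"}},"required":["plan"]}

```bash
mkdir -p pics; ls
python3 - <<'E'
from plant import r, eyes, workorder
import cv2,numpy as np
s=r.get_state();print(s)
a=[eyes.capture(n) for n in("scene","side","wrist")]
for n,i in zip(("scene","side","wrist"),a): cv2.imwrite(f"pics/{n}0.png",i[:,:,::-1]); m=eyes.camera_model(n);print(n,{k:np.round(v,4).tolist() if not isinstance(v,str) else v for k,v in m.items()})
E
```

```text
pics
{'time_s': 0.0, 'joints': array([ 8.63493309e+01,  2.05912435e+01,  6.34160849e-01, -2.10113727e-02,
       -7.01336586e+01, -1.65082319e+01]), 'qd': array([ 0.00443683, -0.07009089, -0.04989298,  0.03157667,  0.02078127,
        0.08531587]), 'joint_torque': array([ 3.44524378e-04, -5.82717204e+01,  2.93068331e+01,  6.99758783e+00,
        6.90480927e-03, -1.58240578e-04]), 'tcp_pos': array([0.23245929, 0.63320279, 0.22562497]), 'eef_rot': array([ 1.79907386e+02, -6.84925579e-03, -2.01660514e+01]), 'contact_force': array([0.4207399 , 0.24516559, 0.93440312]), 'moment': array([-0.035867  , -0.00462988, -0.01378261]), 'gripper_force': 0.0, 'gripper_width': 0.0875701142883892}
scene {'fov_y': 57.1789, 'cx': 257.5359, 'cy': 187.3496, 'world_to_cam': [[0.1734, 0.9849, 0.0022, 0.0099], [-0.7485, 0.1303, 0.6502, 0.387], [0.6401, -0.1144, 0.7597, -1.3621], [0.0, 0.0, 0.0, 1.0]]}
side {'fov_y': 47.0107, 'cx': 257.6754, 'cy': 193.3277, 'world_to_cam': [[0.6789, -0.734, -0.0149, -0.5081], [0.4514, 0.4013, 0.797, -0.3302], [-0.579, -0.5478, 0.6038, -0.9673], [0.0, 0.0, 0.0, 1.0]]}
wrist {'fov_y': 71.2083, 'cx': 252.0908, 'cy': 185.2211, 'hand_eye': [[-0.0011, 0.9522, 0.3056, 0.0821], [1.0, 0.0011, 0.0002, 0.0008], [-0.0001, 0.3056, -0.9522, -0.158], [0.0, 0.0, 0.0, 1.0]]}
```

View pics/scene0.png

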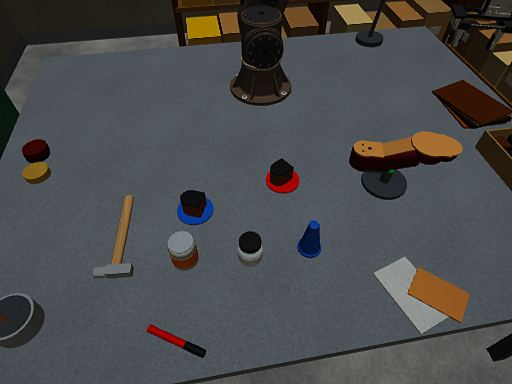

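View pics/side0.png

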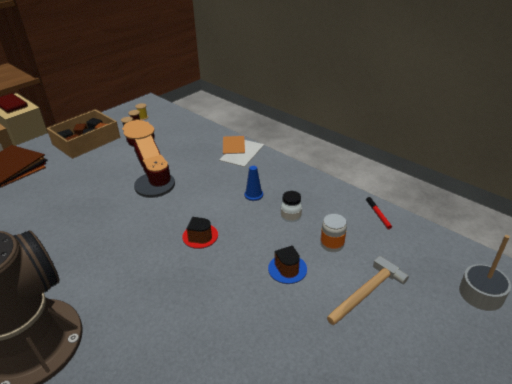

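Scene: red pad (283,180), blue pad (195,210), each with a heel, shoe seat at (363,148) with toe towards (450,147); cone (311,240), jar (250,247), tin (183,250), hammer (122,235). The side view agrees: red pad (200,235), blue pad (288,268), seat (157,165).

```bash
cat > h.py <<'E'
import numpy as np,cv2
from scipy.spatial.transform import Rotation as R
from plant import r,eyes,workorder
def cam(n,s=None):
    m=eyes.camera_model(n); f=192/np.tan(np.radians(m["fov_y"])/2)
    if n=="wrist":
        T=np.eye(4);T[:3,:3]=R.from_euler("xyz",s["eef_rot"],degrees=True).as_matrix();T[:3,3]=s["tcp_pos"]
        C=T@np.array(m["hand_eye"])
    else: C=np.linalg.inv(np.array(m["world_to_cam"]))
    return f,m["cx"],m["cy"],C
def ray(c,uv):
    f,cx,cy,C=c; uv=np.atleast_2d(uv).astype(float)
    d=np.c_[(uv[:,0]-cx)/f,-(uv[:,1]-cy)/f,-np.ones(len(uv))]
    return C[:3,3],d@C[:3,:3].T
def plane(c,uv,z):
    o,d=ray(c,uv); return o+d*((z-o[2])/d[:,2])[:,None]
def proj(c,p):
    f,cx,cy,C=c; q=(np.atleast_2d(p)-C[:3,3])@C[:3,:3]
    return np.c_[cx-f*q[:,0]/q[:,2],cy+f*q[:,1]/q[:,2]]
def hsv(i): return cv2.cvtColor(i,cv2.COLOR_RGB2HSV)
def blobs(m,amin=15):
    n,l,st,ce=cv2.connectedComponentsWithStats(m.astype(np.uint8))
    return [(st[k,4],ce[k],(l==k)) for k in range(1,n) if st[k,4]>amin]
def pix(m): y,x=np.nonzero(m); return np.c_[x,y]
def circ(P): (x,y),rad=cv2.minEnclosingCircle((P[:,:2]*1000).astype(np.float32)); return np.round([x,y,rad],1)
E
cat > a.py <<'E'
from h import *
for n in("scene","side"):
    i=cv2.imread(f"pics/{n}0.png")[:,:,::-1].copy();H=hsv(i);h,s,v=H[...,0],H[...,1],H[...,2];c=cam(n)
    for nm,m in(("red",((h<4)|(h>176))&(s>200)&(v>110)),("blue",(h>100)&(h<125)&(s>190)&(v>60))):
        for a,ce,k in blobs(m,60): print(n,nm,a,ce.round(),circ(plane(c,pix(k),.004)))
    m=(h>5)&(h<20)&(s>120)&(v>90)
    for a,ce,k in blobs(m,150): print(n,"tan",a,ce.round(),plane(c,ce,.13).round(3),plane(c,ce,0).round(3))
uv={"tin":((182,240),(334,222),.085),"jar":((250,238),(292,196),.075),"cone":((314,224),(253,168),.105),"hamhead":((113,270),(391,269),.03),"hamend":((128,198),(332,317),.02),"seat":((362,148),(155,164),.13),"toe":((460,147),(130,131),.168),"heelR":((281,166),(199,223),.054),"heelB":((193,197),(289,255),.054)}
for k,(a,b,z) in uv.items(): print(k,plane(cam("scene"),a,z).round(3)[0],plane(cam("side"),b,z).round(3)[0])
E
python3 a.py
```

```text
scene red 299 [284. 184.] [485.3 -21.6  49.4]
scene red 263 [166. 335.] [ 879.5 -365.    45.1]
scene blue 385 [196. 214.] [ 552.1 -283.1   49.8]
scene blue 66 [314. 224.] [657.6  26.5  13.4]
scene blue 79 [308. 252.] [720.9  -4.1  29. ]
scene tan 402 [404.  11.] [[-0.265  0.673  0.13 ]] [[-0.549  0.85   0.   ]]
scene tan 324 [433.   5.] [[-0.292  0.821  0.13 ]] [[-0.581  1.027  0.   ]]
scene tan 525 [299.  17.] [[-0.281  0.216  0.13 ]] [[-0.568  0.302  0.   ]]
scene tan 359 [229.  22.] [[-0.282 -0.079  0.13 ]] [[-0.569 -0.052  0.   ]]
scene tan 206 [384.  23.] [[-0.171  0.541  0.13 ]] [[-0.436  0.691  0.   ]]
scene tan 1723 [412. 146.] [[0.534 0.322 0.13 ]] [[0.41  0.429 0.   ]]
scene tan 617 [122. 230.] [[ 0.679 -0.434  0.13 ]] [[ 0.583 -0.477  0.   ]]
scene tan 1721 [439. 294.] [[0.938 0.182 0.13 ]] [[0.894 0.261 0.   ]]
side red 88 [381. 216.] [ 893.7 -353.4   46.3]
side red 222 [201. 239.] [485.7 -23.2  47.6]
side blue 354 [253. 185.] [772.9  39.9  91.9]
side blue 332 [287. 273.] [ 552.7 -283.9   47.7]
side tan 525 [12. 76.] [[0.526 1.193 0.13 ]] [[0.635 1.553 0.   ]]
side tan 1119 [145. 143.] [[0.57  0.316 0.13 ]] [[0.686 0.515 0.   ]]
side tan 349 [233. 144.] [[0.75  0.103 0.13 ]] [[0.899 0.263 0.   ]]
side tan 267 [332. 241.] [[ 0.596 -0.38   0.13 ]] [[ 0.717 -0.309  0.   ]]
side tan 167 [354. 304.] [[ 0.474 -0.517  0.13 ]] [[ 0.572 -0.471  0.   ]]
tin [ 0.699 -0.311  0.085] [ 0.699 -0.318  0.085]
jar [ 0.715 -0.154  0.075] [ 0.723 -0.158  0.075]
cone [ 0.722 -0.004  0.105] [ 0.721 -0.008  0.105]
hamhead [ 0.718 -0.48   0.03 ] [ 0.702 -0.491  0.03 ]
hamend [ 0.494 -0.462  0.02 ] [ 0.494 -0.462  0.02 ]
seat [0.52  0.185 0.13 ] [0.519 0.196 0.13 ]
toe [0.597 0.409 0.168] [0.55  0.356 0.168]
heelR [ 0.478 -0.026  0.054] [ 0.483 -0.029  0.054]
heelB [ 0.549 -0.281  0.054] [ 0.553 -0.288  0.054]
```

View pics/wrist0.png

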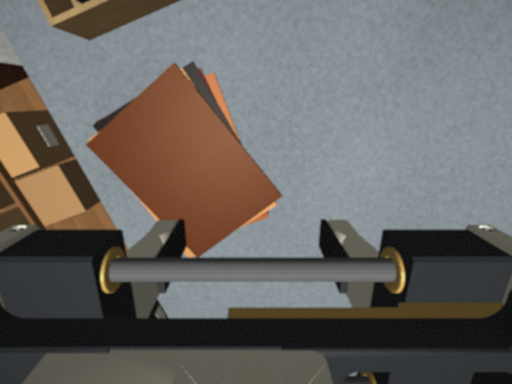

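Wrist view: only bench and leather sheets; fingers at the bottom (rows >220). Fixed-camera fixes agree to a few mm. Moving over the red pad.

Request:
{"op": "step_arm", "data": {
  "plan": [
    [0.3,0.33,0,0,87],
    [0.6,0.67,0,0,87],
    [0.93,1.0,0,0,87],
    [0.93,1.0,0,0,87],
    [0.93,1.0,0,0,87],
    [0.93,1.0,0,0,87],
    [0.93,1.0,0,0,87],
    [0.93,1.0,0,0,87],
    [0.93,1.0,0,0,87],
    [0.93,1.0,0,0,87]
  ]
}}

```text
time_s: 0.98
tcp_pos: [0.3653, 0.3163, 0.2269]
eef_rot: [-180.0, 0.0, -20.3]
contact_force: [0.3, 0.6, -0.7]
gripper_width: 0.0869
gripper_force: 0.0
```

Request:
{"op": "step_arm", "data": {
  "plan": [
    [0.92,1.0,0,0,87],
    [0.92,1.0,0,0,87],
    [0.92,1.0,0,0,87],
    [0.92,1.0,0,0,87],
    [0.92,1.0,0,0,87],
    [0.92,1.0,0,0,87],
    [0.92,1.0,0,0,87],
    [0.92,1.0,0,0,87],
    [0.92,1.0,0,0,87],
    [0.92,1.0,0,0,87],
    [0.92,1.0,0,0,87],
    [0.92,1.0,0,0,87]
  ]
}}

```text
time_s: 1.98
tcp_pos: [0.4944, 0.0059, 0.2264]
eef_rot: [180.0, 0.0, -20.1]
contact_force: [0.0, 0.8, -0.5]
gripper_width: 0.0868
gripper_force: 0.0
```

Run:
```python
from h import *
s=r.get_state();i=eyes.capture("wrist");cv2.imwrite("pics/w1.png",i[:,:,::-1]);np.save("w1s.npy",s,allow_pickle=True)
print(s["time_s"],s["tcp_pos"],s["eef_rot"],s["joints"].round(1),s["contact_force"])
```

```text
1.9833 [0.49442055 0.00593997 0.22637399] [ 1.79999013e+02  1.84684259e-02 -2.01149685e+01] [ 23.5   3.4 -21.5  -0.  -65.2  46.4] [ 0.04848228  0.76815431 -0.52906954]
```

View pics/w1.png

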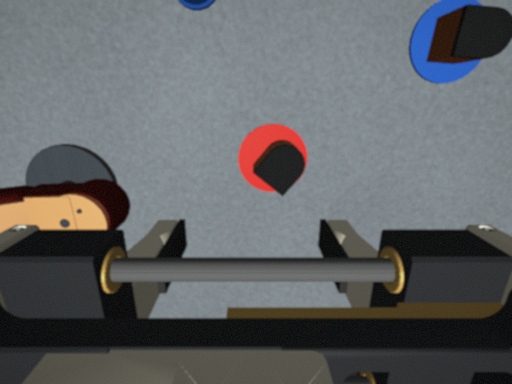

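Wrist: red pad at (272,157), heel top black D with sharp corners about (254,168) and (283,195), round end up-right; shoe seat at lower left with the large nail at (65,223).

```bash
cat >> h.py <<'E'
def heel(c,img,guess,ztop):
    """black D top -> mid xy (mm), yaw of its x, rect sizes"""
    H=hsv(img); m=(H[...,2]<75)&(img.max(2).astype(int)-img.min(2)<22)
    m=cv2.morphologyEx(m.astype(np.uint8),cv2.MORPH_OPEN,np.ones((3,3)))
    g=proj(c,[*guess,ztop])[0]
    a,ce,k=min(blobs(m,100),key=lambda b:np.hypot(*(b[1]-g)))
    hull=cv2.findContours(k.astype(np.uint8),cv2.RETR_EXTERNAL,cv2.CHAIN_APPROX_NONE)[0][0][:,0]
    P=plane(c,hull,ztop)[:,:2]*1000
    (x,y),(w,h),an=cv2.minAreaRect(P.astype(np.float32))
    if w<h: an+=90;w,h=h,w
    u=np.array([np.cos(np.radians(an)),np.sin(np.radians(an))])
    M=cv2.moments(P.astype(np.float32)); cen=np.array([M["m10"],M["m01"]])/M["m00"]
    if (cen-[x,y])@u<0: u=-u
    mid=np.array([x,y])+u*(w/2-17)
    return mid.round(1),round(float(np.degrees(np.arctan2(u[1],u[0]))),1),(round(w,1),round(h,1)),len(hull)
def shot():
    s=r.get_state(); i=eyes.capture("wrist"); return s,i,cam("wrist",s)
def pad(c,i,red):
    H=hsv(i);h,s,v=H[...,0],H[...,1],H[...,2]
    m=((h<5)|(h>175))&(s>150)&(v>110) if red else (h>100)&(h<125)&(s>170)&(v>60)
    return circ(plane(c,pix(max(blobs(m),key=lambda b:b[0])[2]),.004))
E
python3 - <<'E'
from h import *
s=np.load("w1s.npy",allow_pickle=True).item();i=cv2.imread("pics/w1.png")[:,:,::-1].copy();c=cam("wrist",s)
print(i[165,280],i[160,262],i[30,480],i[40,440],i[40,445])
print(heel(c,i,(.485,-.022),.054),pad(c,i,1))
for n,g in(("scene",0),("side",0)):
    j=cv2.imread(f"pics/{n}0.png")[:,:,::-1].copy();cc=cam(n)
    for q in((.482,-.025),(.551,-.284)):print(n,heel(cc,j,q,.054))
print(plane(c,[[65,223],[80,211]],.13))
E
```

```text
[33 32 33] [51 31 20] [32 32 34] [53 31 22] [50 26 14]
(array([475.5, -20.6]), 121.0, (56.9, 49.8), 122) [484.3 -22.1  49.1]
scene (array([475.8, -17.6]), 119.3, (63.3, 56.0), 54)
scene (array([ 556.4, -273.7]), 65.9, (62.8, 55.1), 63)
side (array([474.5, -21.5]), 121.2, (59.6, 54.9), 56)
side (array([ 554.5, -275.3]), 64.5, (61.9, 53.6), 62)
[[0.52309489 0.20257575 0.13      ]
 [0.52951336 0.18070828 0.13      ]]
```

Request:
{"op": "step_arm", "data": {
  "plan": [
    [-0.034,0.126,0.1,0.1,87],
    [-0.034,0.126,0.2,0.2,87],
    [-0.034,0.126,0.3,0.3,87],
    [-0.034,0.126,0.4,0.4,87],
    [-0.034,0.126,0.4,0.5,87],
    [-0.034,0.126,0.4,0.6,87],
    [-0.034,0.126,0.4,0.65,87],
    [-0.034,0.126,0.4,0.65,87],
    [-0.034,0.126,0.4,0.65,87],
    [-0.034,0.126,0.4,0.65,87]
  ]
}}

```text
time_s: 2.87
tcp_pos: [0.4757, -0.0209, 0.1268]
eef_rot: [-180.0, -0.0, -59.0]
contact_force: [0.0, -0.3, 0.3]
gripper_width: 0.0872
gripper_force: 0.0
```

Run:
```python
from h import *
s,i,c=shot();cv2.imwrite("pics/w2.png",i[:,:,::-1])
print(s["tcp_pos"],s["eef_rot"],s["joints"].round(1),s["contact_force"])
print(heel(c,i,(.4755,-.021),.054),pad(c,i,1))
```

```text
[ 0.4757357  -0.02088029  0.12679059] [-1.79967643e+02 -3.55852441e-03 -5.89555412e+01] [ 21.2   7.1 -31.7  -0.  -51.1   9.8] [ 0.03466728 -0.25552135  0.28323694]
(array([474.4, -21.2]), 121.0, (58.3, 47.8), 196) [484.4 -22.3  49.4]
```

View pics/w2.png

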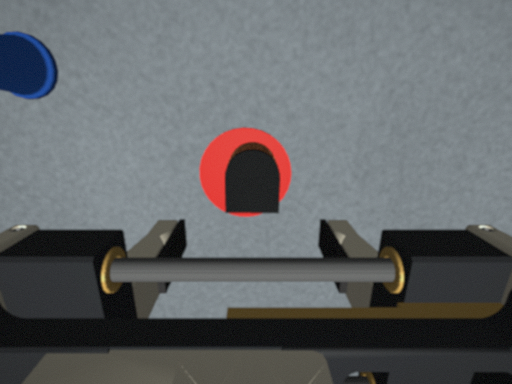

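Aligned: heel top (252,182) straight between the fingers, axes parallel. Descend and grip.

Request:
{"op": "step_arm", "data": {
  "plan": [
    [-0.003,0,0.08,0,87],
    [-0.003,0,0.16,0,87],
    [-0.003,0,0.24,0,87],
    [-0.003,0,0.32,0,87],
    [-0.003,0,0.38,0,87],
    [-0.003,0,0.42,0,87],
    [-0.003,0,0.427,0,87],
    [-0.003,0,0.427,0,87],
    [-0.003,0,0.427,0,87]
  ]
}}

```text
time_s: 3.67
tcp_pos: [0.4757, -0.0209, 0.0203]
eef_rot: [-180.0, -0.0, -59.1]
contact_force: [-0.2, 0.1, 0.2]
gripper_width: 0.0869
gripper_force: 0.0
```

Request:
{"op": "step_arm", "data": {
  "plan": [
    [0,0,0,0,60],
    [0,0,0,0,54],
    [0,0,0,0,50],
    [0,0,0,0,46],
    [0,0,0,0,42],
    [0,0,0,0,40],
    [0,0,0,0,40],
    [0,0,0,0,40],
    [0,0,0,0,40],
    [0,0,0,0,40]
  ],
  "newtons": 40
}}

```text
time_s: 4.5
tcp_pos: [0.4754, -0.0211, 0.02]
eef_rot: [-180.0, -0.0, -59.2]
contact_force: [-1.5, 0.1, 3.3]
gripper_width: 0.0499
gripper_force: 40.0
```

Request:
{"op": "step_arm", "data": {
  "plan": [
    [0,0,-0.02,0,40],
    [0,0,-0.06,0,40],
    [0,0,-0.1,0,40],
    [0,0,-0.15,0,40],
    [0,0,-0.2,0,40],
    [0,0,-0.25,0,40],
    [0,0,-0.29,0,40],
    [0,0,-0.32,0,40],
    [0,0,-0.32,0,40],
    [0,0,-0.32,0,40],
    [0,0,-0.32,0,40],
    [0,0,-0.32,0,40]
  ]
}}

```text
time_s: 5.5
tcp_pos: [0.4747, -0.0213, 0.0991]
eef_rot: [179.9, 0.0, -59.2]
contact_force: [-0.5, 0.3, -1.0]
gripper_width: 0.0495
gripper_force: 40.0
```

Request:
{"op": "step_arm", "data": {
  "plan": [
    [0,0,0,0,40],
    [0,0,0,0,40],
    [0,0,0,0,40],
    [0,0,0,0,40],
    [0,0,0,0,40],
    [0,0,0,0,40]
  ]
}}

```text
time_s: 6.0
tcp_pos: [0.4753, -0.0211, 0.0998]
eef_rot: [180.0, 0.0, -59.2]
contact_force: [0.6, -0.0, -1.1]
gripper_width: 0.0497
gripper_force: 40.0
```

```bash
cat > w.py <<'E'
from h import *
F=[];T=[]
for k in range(8): s=r.get_state();F.append(s["contact_force"]);T.append(s["joint_torque"]);eyes.capture("wrist")
i=eyes.capture("wrist");cv2.imwrite("pics/lift.png",i[:,:,::-1])
print(np.mean(F,0),np.std(F,0),np.mean(T,0).round(2),s["tcp_pos"],s["gripper_width"])
E
python3 w.py
```

```text
[ 0.056502    0.17437538 -1.37199748] [0.51920746 0.44297338 0.51016767] [  0.   -36.5   23.37   5.65   0.05   0.  ] [ 0.4752792  -0.02109429  0.09983165] 0.049738564801696236
```

Red heel weighs about 1.4 N. Set it back (nudged to the pad's middle).

Request:
{"op": "step_arm", "data": {
  "plan": [
    [0.01,-0.013,0.03,0,40],
    [0.02,-0.026,0.07,0,40],
    [0.02,-0.026,0.12,0,40],
    [0.02,-0.026,0.17,0,40],
    [0.02,-0.026,0.22,0,40],
    [0.02,-0.026,0.26,0,40],
    [0.02,-0.026,0.29,0,40],
    [0.02,-0.026,0.305,0,40],
    [0.02,-0.026,0.314,0,40],
    [0.02,-0.026,0.319,0,40],
    [0.02,-0.026,0.32,0,40],
    [0.02,-0.026,0.32,0,40]
  ]
}}

```text
time_s: 7.45
tcp_pos: [0.4838, -0.022, 0.0201]
eef_rot: [-179.9, -0.0, -59.2]
contact_force: [-0.3, 0.7, -1.2]
gripper_width: 0.0496
gripper_force: 40.0
```

Request:
{"op": "step_arm", "data": {
  "plan": [
    [0,0,0,0,40],
    [0,0,0,0,54],
    [0,0,0,0,60],
    [0,0,0,0,70],
    [0,0,0,0,87],
    [0,0,0,0,87],
    [0,0,0,0,87],
    [0,0,0,0,87],
    [0,0,0,0,87]
  ]
}}

```text
time_s: 8.2
tcp_pos: [0.4835, -0.022, 0.0198]
eef_rot: [-180.0, -0.0, -59.2]
contact_force: [0.1, 0.3, -0.6]
gripper_width: 0.0872
gripper_force: 0.0
```

Request:
{"op": "step_arm", "data": {
  "plan": [
    [0,0,-0.05,0,87],
    [0,0,-0.15,0,87],
    [0,0,-0.25,0,87],
    [0,0,-0.35,0,87],
    [0,0,-0.45,0,87],
    [0,0,-0.55,0,87],
    [0,0,-0.65,0,87],
    [0,0,-0.65,0,87],
    [0,0,-0.65,0,87]
  ]
}}

```text
time_s: 8.95
tcp_pos: [0.4842, -0.0218, 0.1837]
eef_rot: [-179.8, -0.0, -59.2]
contact_force: [0.0, -0.7, -0.5]
gripper_width: 0.0872
gripper_force: 0.0
```

Run:
```python
from h import *
s,i,c=shot();cv2.imwrite("pics/w3.png",i[:,:,::-1])
print(s["time_s"],s["tcp_pos"],s["eef_rot"],s["joints"].round(1),s["contact_force"])
print(heel(c,i,(.482,-.022),.054),pad(c,i,1))
```

```text
8.95 [ 0.48420406 -0.02178968  0.18374767] [-1.79803247e+02 -3.68511618e-02 -5.91548695e+01] [ 20.7   4.3 -26.4   0.  -59.1  10.1] [ 0.00153476 -0.70278145 -0.5340129 ]
(array([483.6, -24.4]), 120.8, (56.4, 46.3), 157) [484.1 -22.4  49.1]
```

Request:
{"op": "step_arm", "data": {
  "plan": [
    [0.1,0.03,0,0.1,87],
    [0.22,0.06,0,0.21,87],
    [0.34,0.1,0,0.32,87],
    [0.46,0.13,0,0.43,87],
    [0.58,0.17,0.03,0.54,87],
    [0.7,0.2,0.06,0.65,87],
    [0.82,0.24,0.1,0.76,87],
    [0.93,0.26,0.15,0.86,87],
    [0.98,0.274,0.18,0.92,87],
    [0.98,0.274,0.2,0.92,87],
    [0.98,0.274,0.2,0.92,87],
    [0.98,0.274,0.2,0.92,87]
  ]
}}

```text
time_s: 10.0
tcp_pos: [0.5493, -0.267, 0.1311]
eef_rot: [179.9, -0.0, -114.3]
contact_force: [0.6, 0.3, 0.7]
gripper_width: 0.087
gripper_force: 0.0
```

```bash
cat > b.py <<'E'
from h import *
s,i,c=shot();cv2.imwrite("pics/w4.png",i[:,:,::-1])
print(s["time_s"],s["tcp_pos"],s["eef_rot"],s["joints"].round(1),s["contact_force"])
m,y,sz,n=heel(c,i,(.555,-.275),.054);print(m,y,sz,pad(c,i,0))
a=R.from_euler("xyz",s["eef_rot"],degrees=True).as_matrix()
print("shares",(a.T@np.r_[m/1000-s["tcp_pos"][:2],.020-s["tcp_pos"][2]]/.25).round(3),"turn",((s["eef_rot"][2]-y+90)%180-90)/60)
E
python3 b.py
```

```text
10.0 [ 0.54934194 -0.26702635  0.13114637] [ 1.79863396e+02 -2.89376389e-02 -1.14272689e+02] [ -7.6  19.  -14.9  -0.  -56.3 -16.6] [0.646022   0.31638672 0.72677792]
[ 553.1 -277.7] 65.6 (58.2, 47.9) [ 560.3 -294.7   46.2]
shares [ 0.033 -0.032  0.445] turn 0.0021218469948455737
```

View pics/w4.png

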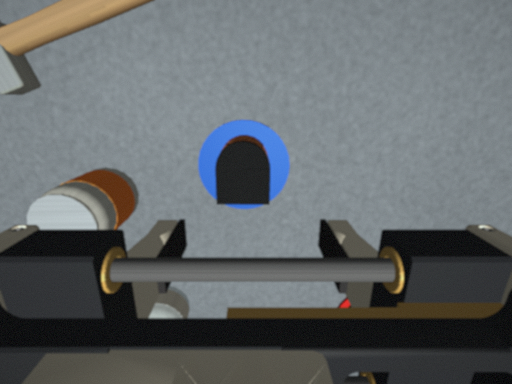

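Heel top at (243,172) parallel to the fingers, tin to the left (80,205) clear by about 20 mm.

Request:
{"op": "step_arm", "data": {
  "plan": [
    [0.033,-0.032,0.05,0,87],
    [0.033,-0.032,0.1,0,87],
    [0.033,-0.032,0.18,0,87],
    [0.033,-0.032,0.26,0,87],
    [0.033,-0.032,0.34,0,87],
    [0.033,-0.032,0.4,0,87],
    [0.033,-0.032,0.43,0,87],
    [0.033,-0.032,0.443,0,87],
    [0.033,-0.032,0.443,0,87],
    [0.033,-0.032,0.443,0,87]
  ]
}}

```text
time_s: 10.88
tcp_pos: [0.5548, -0.2784, 0.0224]
eef_rot: [-179.9, 0.0, -114.3]
contact_force: [0.2, -0.1, -0.1]
gripper_width: 0.0864
gripper_force: 0.0
```

Request:
{"op": "step_arm", "data": {
  "plan": [
    [0,0,0,0,60],
    [0,0,0,0,54],
    [0,0,0,0,50],
    [0,0,0,0,46],
    [0,0,0,0,42],
    [0,0,0,0,40],
    [0,0,0,0,40],
    [0,0,0,0,40],
    [0,0,0,0,40],
    [0,0,0,0,40]
  ],
  "newtons": 40
}}

```text
time_s: 11.72
tcp_pos: [0.554, -0.2783, 0.0217]
eef_rot: [180.0, -0.0, -114.4]
contact_force: [-1.6, 1.0, 3.1]
gripper_width: 0.0497
gripper_force: 40.0
```

Request:
{"op": "step_arm", "data": {
  "plan": [
    [0,0,-0.02,0,40],
    [0,0,-0.06,0,40],
    [0,0,-0.1,0,40],
    [0,0,-0.15,0,40],
    [0,0,-0.2,0,40],
    [0,0,-0.25,0,40],
    [0,0,-0.29,0,40],
    [0,0,-0.32,0,40],
    [0,0,-0.32,0,40],
    [0,0,-0.32,0,40],
    [0,0,-0.32,0,40],
    [0,0,-0.32,0,40]
  ]
}}

```text
time_s: 12.72
tcp_pos: [0.5535, -0.2782, 0.1007]
eef_rot: [179.9, -0.0, -114.4]
contact_force: [-0.7, -0.8, -4.0]
gripper_width: 0.0495
gripper_force: 40.0
```

Request:
{"op": "step_arm", "data": {
  "plan": [
    [0,0,0,0,40],
    [0,0,0,0,40],
    [0,0,0,0,40],
    [0,0,0,0,40],
    [0,0,0,0,40],
    [0,0,0,0,40]
  ]
}}

```text
time_s: 13.22
tcp_pos: [0.5541, -0.2784, 0.1015]
eef_rot: [180.0, -0.0, -114.4]
contact_force: [-0.2, 0.3, -4.4]
gripper_width: 0.0499
gripper_force: 40.0
```

```bash
python3 w.py
```

```text
[-0.18401916  0.17555748 -4.20859687] [0.29375714 0.33532863 0.42521206] [ 0.00e+00 -5.75e+01  2.65e+01  6.63e+00  1.00e-02 -0.00e+00] [ 0.55411948 -0.27834883  0.10159327] 0.04971828274223984
```

Blue heel is about 4.2 N, so it is the heavier. Raise and carry it over to the shoe.

Request:
{"op": "step_arm", "data": {
  "plan": [
    [0,0,-0.04,0,40],
    [0,0,-0.1,0,40],
    [0,0,-0.17,0,40],
    [0,0,-0.24,0,40],
    [0,0,-0.31,0,40],
    [0,0,-0.38,0,40],
    [0,0,-0.45,0,40],
    [0,0,-0.52,0,40],
    [0,0,-0.58,0,40],
    [0,0,-0.62,0,40],
    [0,0,-0.64,0,40],
    [0,0,-0.64,0,40]
  ]
}}

```text
time_s: 14.67
tcp_pos: [0.5545, -0.2785, 0.263]
eef_rot: [-179.9, 0.0, -114.4]
contact_force: [0.9, 0.9, -5.1]
gripper_width: 0.05
gripper_force: 40.0
```

Request:
{"op": "step_arm", "data": {
  "plan": [
    [-0.04,0.02,0,0,40],
    [-0.12,0.06,0,0,40],
    [-0.22,0.1,0,0,40],
    [-0.32,0.15,0,0,40],
    [-0.42,0.2,0,0,40],
    [-0.52,0.24,0,0,40],
    [-0.62,0.29,0,0,40],
    [-0.72,0.33,0,0,40],
    [-0.82,0.38,0,0,40],
    [-0.92,0.42,0,0,40],
    [-0.98,0.46,0,0,40],
    [-1.0,0.464,0,0,40]
  ]
}}

```text
time_s: 15.67
tcp_pos: [0.5503, 0.0, 0.2604]
eef_rot: [179.9, -0.0, -114.2]
contact_force: [0.2, -1.1, -4.6]
gripper_width: 0.0498
gripper_force: 40.0
```

Request:
{"op": "step_arm", "data": {
  "plan": [
    [-0.04,0.02,0,0,40],
    [-0.12,0.06,0,0,40],
    [-0.22,0.1,0,0,40],
    [-0.32,0.15,0,0,40],
    [-0.42,0.2,0,0,40],
    [-0.52,0.24,0,0,40],
    [-0.62,0.29,0,0,40],
    [-0.72,0.33,0,0,40],
    [-0.82,0.38,0,0,40],
    [-0.92,0.42,0,0,40],
    [-0.98,0.46,0,0,40],
    [-1.0,0.464,0,0,40]
  ]
}}

```text
time_s: 16.67
tcp_pos: [0.5483, 0.2752, 0.2603]
eef_rot: [179.9, -0.1, -114.3]
contact_force: [0.6, -0.5, -3.1]
gripper_width: 0.0501
gripper_force: 40.0
```

Request:
{"op": "step_arm", "data": {
  "plan": [
    [0,0,0,0,40],
    [0,0,0,0,40],
    [0,0,0,0,40],
    [0,0,0,0,40],
    [0,0,0,0,40],
    [0,0,0,0,40]
  ]
}}

```text
time_s: 17.17
tcp_pos: [0.5491, 0.2721, 0.2618]
eef_rot: [-180.0, 0.0, -114.4]
contact_force: [-0.4, -0.0, -4.5]
gripper_width: 0.0496
gripper_force: 40.0
```

Run:
```python
from h import *
s,i,c=shot();cv2.imwrite("pics/w5.png",i[:,:,::-1]);np.save("w5s.npy",s,allow_pickle=True)
print(s["time_s"],s["tcp_pos"],s["eef_rot"],s["joints"].round(1),s["contact_force"],s["gripper_width"])
print(proj(c,[.523,.2026,.13]))
```

```text
17.1667 [0.54910357 0.27213281 0.26180492] [-1.79991707e+02  1.96106326e-02 -1.14410934e+02] [ 44.6  13.6  -4.5   0.  -71.9 -69. ] [-3.76802867e-01 -1.98487872e-04 -4.48909467e+00] 0.04959228836245397
[[246.34991336 109.25548582]]
```

View pics/w5.png

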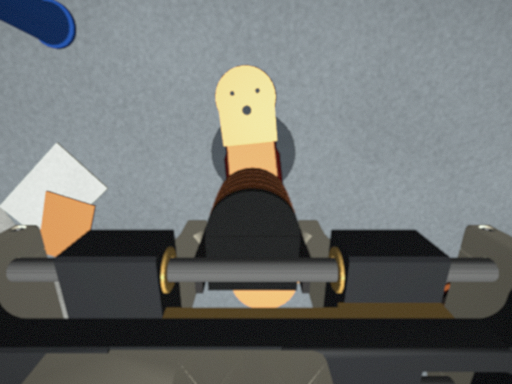

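Seat in clear view: large nail (246,110), small ones (232,93) and (257,90), seat's front edge at row 140; held heel at (253,225).

```bash
cat > e.py <<'E'
from h import *
s=np.load("w5s.npy",allow_pickle=True).item();i=cv2.imread("pics/w5.png")[:,:,::-1].copy();c=cam("wrist",s)
g=i[...,0].astype(int); roi=np.zeros(g.shape,bool); roi[80:125,222:270]=1
N=[]
for a,ce,k in blobs((g<150)&roi,4):
    w=(150-g)*k; y,x=np.nonzero(k); N.append((a,np.average(np.c_[x,y],axis=0,weights=w[k])))
N.sort(key=lambda t:-t[0]); print([(a,p.round(1)) for a,p in N])
P=plane(c,[p for a,p in N[:3]],.13)[:,:2]; print(P.round(4))
d=P[0]-P[1:].mean(0); y=np.degrees(np.arctan2(d[1],d[0])); print("behind",np.hypot(*d),"yaw",y)
e=P[1]-P[2]; print("yaw from small pair",np.degrees(np.arctan2(e[1],e[0]))%180-90,np.hypot(*e))
H=hsv(i);m=(H[...,0]>15)&(H[...,0]<35)&(H[...,1]>60)&(H[...,2]>180);k=max(blobs(m),key=lambda b:b[0])[2]
Q=plane(c,pix(k),.13)[:,:2]*1000; print("seat rect",cv2.minAreaRect(Q.astype(np.float32)))
T=P[0]; a=R.from_euler("xyz",s["eef_rot"],degrees=True).as_matrix()
print("shares",(a.T@np.r_[T-s["tcp_pos"][:2],0]/.25).round(3),"turn",((s["eef_rot"][2]-y+90)%180-90)/60)
E
python3 e.py
```

```text
[(np.int32(54), array([246.3, 109.7])), (np.int32(10), array([257. ,  90.1])), (np.int32(9), array([231.7,  92.9]))]
[[0.5232 0.203 ]
 [0.5052 0.19  ]
 [0.5299 0.1818]]
behind 0.01798240642663667 yaw 71.67994400405274
yaw from small pair 71.60144428794553 0.025972028488277614
seat rect ((528.9445190429688, 215.82443237304688), (113.9229507446289, 61.8641242980957), 68.6991195678711)
shares [ 0.295 -0.02  -0.   ] turn -0.10151462928329143
```

Nails fit the given spacing (18.0 mm behind), yaw 71.7°. Move over the seat, turn, then lower.

Request:
{"op": "step_arm", "data": {
  "plan": [
    [0.03,0,0,-0.01,40],
    [0.08,-0.005,0,-0.03,40],
    [0.13,-0.01,0,-0.05,40],
    [0.18,-0.012,0,-0.07,40],
    [0.23,-0.016,0,-0.09,40],
    [0.27,-0.018,0,-0.1,40],
    [0.29,-0.02,0,-0.1,40],
    [0.295,-0.02,0,-0.1,40],
    [0.295,-0.02,0,-0.1,40],
    [0.295,-0.02,0,-0.1,40],
    [0.295,-0.02,0,-0.1,40],
    [0.295,-0.02,0,-0.1,40]
  ]
}}

```text
time_s: 18.22
tcp_pos: [0.5232, 0.204, 0.2614]
eef_rot: [180.0, -0.0, -108.3]
contact_force: [0.6, 0.8, -4.5]
gripper_width: 0.0497
gripper_force: 40.0
```

Request:
{"op": "step_arm", "data": {
  "plan": [
    [0,0,0.03,0,40],
    [0,0,0.07,0,40],
    [0,0,0.11,0,40],
    [0,0,0.16,0,40],
    [0,0,0.21,0,40],
    [0,0,0.26,0,40],
    [0,0,0.3,0,40],
    [0,0,0.33,0,40],
    [0,0,0.35,0,40],
    [0,0,0.36,0,40],
    [0,0,0.365,0,40],
    [0,0,0.365,0,40]
  ]
}}

```text
time_s: 19.22
tcp_pos: [0.5233, 0.2037, 0.1704]
eef_rot: [-180.0, 0.0, -108.4]
contact_force: [-0.7, 1.1, -4.4]
gripper_width: 0.0497
gripper_force: 40.0
```

Request:
{"op": "step_arm", "data": {
  "plan": [
    [0,0,0,0,40],
    [0,0,0,0,40],
    [0,0,0,0,40],
    [0,0,0,0,40],
    [0,0,0,0,40],
    [0,0,0,0,40],
    [0,0,0,0,40],
    [0,0,0,0,40]
  ]
}}

```text
time_s: 19.88
tcp_pos: [0.5231, 0.2036, 0.1703]
eef_rot: [180.0, -0.0, -108.4]
contact_force: [-0.5, -0.5, -4.3]
gripper_width: 0.0497
gripper_force: 40.0
```

Run:
```python
from h import *
s,i,c=shot();a=eyes.capture("side");b=eyes.capture("scene")
v=np.hstack([cv2.resize(a[90:250,60:260],(400,320)),cv2.resize(b[80:240,260:460],(400,320))])
cv2.imwrite("pics/f.png",v[:,:,::-1])
print(s["time_s"],s["tcp_pos"],s["eef_rot"],s["contact_force"],s["gripper_width"],s["gripper_force"])
for n,j in(("side",a),("scene",b)): print(n,heel(cam(n),j,(.4836,-.022),.054))
```

```text
19.8833 [0.52308573 0.2035748  0.17030025] [ 1.79999027e+02 -9.07819332e-04 -1.08355761e+02] [-0.49975798 -0.47430271 -4.29462171] 0.04971767645505967 39.998852983117104
side (array([481.1, -22.6]), 131.8, (60.0, 53.9), 56)
scene (array([484.2, -19. ]), 122.1, (64.8, 56.9), 54)
```

View pics/f.png

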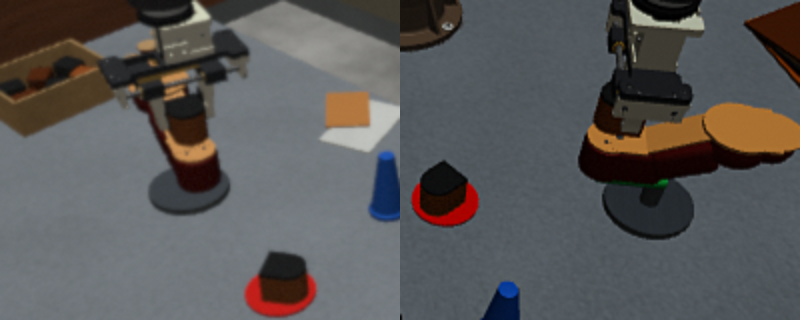

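The two views show the heel held level above the seat, left panel (188,120) and right panel (610,110), with a gap below it. The other heel is upright and released on the red pad. The wrist force is steady at the heel's weight, so nothing is touching the shoe.

```bash
python3 -c "
from plant import workorder
print(workorder.close_job())"
```

```text
the job is handed in; nothing more can be done
None
```

Job handed in (no verdict was returned): the heavier heel, from the blue pad (about 4.2 N against 1.4 N), is held upright about 2 cm above the seat nail in line with the shoe, and the lighter heel stands released on the red pad.

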